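Close the damper adjuster of a fork leg with a flat driver

TASK

Take the square-handled flat-blade driver from the tool rack, seat its blade in the big slotted adjuster screw on the slanted fork leg, and turn the screw clockwise (seen looking onto its face) until it meets its stop, keeping the blade in the slot all the way. Then put the driver back, hanging upright in the rack hole it came from, and let go. Turn the screw with the driver only, not with the fingers, and leave the other things on the bench where they are.

Things in the scene. Friction and masses are not known exactly. Their poses are not given: they have to be found in the camera images.
- driver_grip (a point): Flat-blade driver, loose, about 140 g, hanging upright in a rack hole. The point is the centre of its black handle, 26 x 26 mm in section with flat sides, 64 mm long (32 mm above and below the point). z runs from blade to handle; x and y are square to the flats. Under the handle a collar 34 mm across, its underside 38 mm below the point, rests on the rack. A 3 mm button tops the handle.
- driver_tip (a point): Centre of the end of the driver's flat blade, 118 mm below driver_grip on the driver's axis; same axes. The blade is 16 mm wide along x, 3 mm thick along y, 16 mm long, on a round shaft 9 mm thick. It works either way round.
- screw (a point): Slotted steel screw, 23 mm across, at the upper end of the slanted fork leg. The point is the centre of the slot's floor, on the screw's axis; z points out of the screw along that axis, x is square to it, pointing away from the robot and up, y is level. The axes do not turn with the screw. The slot is 5.5 mm wide, its edges bevelled 1 mm, 5 mm deep, open at both ends. The rim round the screw, 23.6 mm inside, stands 7 mm above the point.
- damper_stand: Fixed bench stand, foot 130 x 100 mm, origin on the bench; holds a black fork leg (36 mm) with an aluminium cap (38 mm) that carries the slotted screw: point screw lies at (-45, 0, 130) mm in the stand's frame. The leg leans 28 degrees from vertical, its upper end towards the stand's -x, the robot's side. A similar stand, with a domed cap and valve stem but no slot, is not part of the job; they swap sides.
- adjuster (a joint): Turn of the slotted screw in rad, growing clockwise as seen looking onto its face (about -z of screw); starts at 0.1 to 0.9, hard stop at 2.0. At 0 the slot runs along x of screw only to within 0.6 rad either way, for the cap and its stop sit at any such angle: look, or feel where the blade drops in. Friction 0.06 N m: it stays where left and does not follow a blade that rubs lightly on its face.
- rack: Fixed steel tool rack, foot 100 x 210 mm, origin on the bench under its centre; z up, y along it. Its 60 x 200 mm top plate, 10 mm thick, upper face 112 mm above the bench, has two vertical through holes, 23 mm across, 45 mm to either side of the centre along y. The flat driver hangs in one and the hex driver in the other; which is which changes.
- hex_grip (a point): Hex driver with a round, bulging black handle (30 mm) and thin round shaft, hanging in the other hole of the rack; the point is the middle of its handle, 150 mm above the bench. Leave alone.
- seal_ring: Black rubber ring, 48 mm across, 10 mm high, flat on the bench; origin under its centre. Leave alone.
- bearing_ring: Steel ring, 52 mm across, 8 mm high, flat on the bench; origin under its centre. Leave alone.
- axle: Black axle lying on the bench along its x, 170 mm long, 21 mm high, with a lever at one end; origin under its middle. Leave alone.
- oil_bottle: White plastic bottle, 60 mm across, 150 mm tall; origin under its centre. Leave alone.
- spool: Steel valve spool, 24 mm across, 34 mm tall, standing; origin under its centre. Leave alone.
- parts_cup: Steel bowl, 76 mm across, 50 mm high; origin under its centre. Leave alone.
Not all that is in view belongs to the job. Leave any green look-alike of the part that bears driver_grip alone. What is shaped like the damper_stand but turquoise is not meant.

How it is judged:
By the outcome, as a careful person would: the job done as asked, in the order asked, and still so for the second after the job is handed in, with the robot touching nothing.
It also fails if it takes over 72 s, if anything falls off the work surface, if the arm or the gripper's body presses on something with over 40 N, if the wrist force passes 120 N, or if a joint passes its speed limit or range.

ROBOT

A 7-joint arm with a two-finger parallel gripper is mounted at the origin on the work surface. World frame = base frame: x ahead of the robot, y to its left, z up, the work surface at z = 0. Lengths are in m, angles in rad, forces in N, time in s.
With the tool pointing down it reaches from about 0.4 to 0.75 m from the base axis. Payload 19.5 kg.
Tool frame: the origin (TCP) lies midway between the tips of the shut fingers; the grasp point (between the pads) lies env.grip_point_offset behind it (env.grip_point_offset is the distance from the TCP to the grasp point, in m); z points along the fingers, y is the direction in which the jaws open and shut (so a half turn about z gives the same grasp; the last joint's range is limited). The gripper opens to 85 mm and grips with 20 to 120 N. Pads are 22 mm wide; open, the fingers measure 114 mm over their backs; the gripper's body (76 mm by 85 mm) begins 54 mm behind the grasp point. The pads swing forward as they close: fully open they stand 13 mm farther back than shut.
Start: joints at [-1.384, 0.707, -0.028, 1.485, 0.022, 0.951, -0.075], TCP at [0.13, 0.56, 0.209] pointing down, gripper open.
Joint ranges: [-2.71, 2.71], [-0.32, 2.16], [-1.57, 1.52], [0, 2.45], [-1.46, 4.6], [0, 2.02], [-2.83, 2.83]. Speed limits (rad/s): [1.89, 1.89, 2.57, 2.57, 3.01, 3.01, 3.01].

INTERFACE

Orientations are given as a 3x3 rotation matrix whose columns are the frame's x, y, z axes.
In Python, from cell import env, viewer, models gives the robot as it stands.
- The arm moves only by the tool step_arm, never from a script. Its argument "increments" is text: rows parted by semicolons, each of 7 numbers parted by spaces: the shift along the world's x, y, z in mm, then the turn, a rotation vector about the world's x, y, z in rad, then the closure, from 0 (fully open) to 1 (shut). A call has 1 to 10 rows; each row shifts and turns the commanded pose from where the row before left it; what a row does not reach is not made up. A row lasts 1/8 s, in which the tool goes at most 62.5 mm and 10.7 degrees, less where a joint would pass 70% of its speed; a pose out of reach is approached as far as the arm can. A call is refused whole if a number of a shift passes 62.5 or a number of a turn 0.188, either way. A call with a gripper value outside its range is refused whole. The fingers move at their own pace and stop on an object; the grip force is fixed at half the most. Time passes only in rows, so rows that do not move let the fingers close. It gives the time, the measured TCP pose, the force and the opening at its end, in the units of the state.
- env.observe(): the state, without advancing time (a new reading comes with each control period).
- viewer.get_image(name): name is "scene" or "side" or "wrist"; returns the picture (400x640x3 uint8, red, green, blue); there is no depth.
- viewer.camera_params(name): a dict with "fov_y" (degrees; the focal length in pixels is half the picture's height over the tangent of half this angle, whatever the lens; pixels are square), "cx", "cy" (the principal point, pixels), "view" (4x4, takes a point from world to camera coordinates). Camera axes: x right, y up, looking along -z (the intrinsics and any distortion apply to the point x, -y, -z); pixel columns grow to the right and rows downward; lengths in m; the calibration is good to about 2 mm. The wrist camera is an equidistant fisheye: a pixel r from the principal point sees the ray r / f radians off the axis. A picture is of the moment at which its call begins: read the wrist's pose just before it. camera_params takes no time and is no camera call; for the wrist camera it gives the pose at the moment of the call.
- env.job_done(): hands the job in, once; it reports no verdict.
Trained networks look in the newest picture that a camera, given by its name, has taken for a name from the list of things; names that differ only in an ending like _2 or _b are one class to them, and where a whole thing is asked for, a point or a joint stands for the part that bears it (a point fixed in the world has none). Each returns a list of dicts, best first, with "conf" (0 to 1); they miss things now and then, are a little off and sometimes report something else, mostly with a low value. They report only what shows in the picture. A call takes as long as a camera call. They do not tell look-alikes from the thing itself.
- models.trace(target, camera): "mask" (400x640 bool, what is visible of it) and "centre" ([column, row] in pixels, amid what is visible of it).
The state is a dict: "clock": time; "joints": joint angles; "qvel": joint speeds; "tau": joint torques, N m; "position": TCP position; "orientation": TCP orientation; "wrist_force": force on the tool from outside, world axes, zero at the start; "torque": the same for the moment, N m; "opening": finger opening in m.
Only numpy, scipy, OpenCV 4.12 (cv2) and the standard library are available. Lean on these libraries where they do the work, as an engineer would, in place of code of your own. Each camera call takes 0.05 s, during which the arm holds its last target. There are 200 camera calls.

## Working session

There is one attempt and no reset: what is moved stays moved. The work goes in short steps, Python scripts to look and compute and a tool call to move; the robot and the scene stay as the last step left them, time stands still between calls to the robot, and variables do not carry over. Pictures are saved under pics/ and viewed, about 8 in all and at most 12, crops included, and the job is handed in when it is done.

Besides the shell and the picture viewer there is one more tool, called after "Call:" in YAML: its name, and indented under it one key for each argument. step_arm: Moves the arm, as the interface text tells. Its arguments: {"type":"object","properties":{"increments":{"type":"string"}},"required":["increments"]}

```bash
ls; mkdir -p pics; cat > h.py <<'E'
import numpy as np, cv2
from cell import env, viewer, models
def save(n,img): cv2.imwrite('pics/'+n,cv2.cvtColor(img,cv2.COLOR_RGB2BGR))
def ray(cam,px,P=None):
    P=P or viewer.camera_params(cam); V=np.array(P['view']); f=200/np.tan(np.radians(P['fov_y'])/2)
    u=(px[0]-P['cx'])/f; v=(px[1]-P['cy'])/f
    if cam=='wrist':
        r=np.hypot(u,v); s=np.sin(r)/r if r>1e-9 else 1; d=np.array([u*s,-v*s,-np.cos(r)])
    else: d=np.array([u,-v,-1.])
    R=V[:3,:3]; o=-R.T@V[:3,3]; d=R.T@d; return o,d/np.linalg.norm(d)
def proj(cam,X,P=None):
    P=P or viewer.camera_params(cam); V=np.array(P['view']); f=200/np.tan(np.radians(P['fov_y'])/2)
    c=V[:3,:3]@np.array(X)+V[:3,3]; x,y,z=c[0],-c[1],-c[2]
    if cam=='wrist':
        r=np.hypot(x,y); t=np.arctan2(r,z); k=t/max(r,1e-9)
        return np.array([P['cx']+f*x*k,P['cy']+f*y*k])
    return np.array([P['cx']+f*x/z,P['cy']+f*y/z])
def tri(rs):
    A=sum(np.eye(3)-np.outer(d,d) for o,d in rs); b=sum((np.eye(3)-np.outer(d,d))@o for o,d in rs)
    X=np.linalg.solve(A,b); return X,[np.linalg.norm(np.cross(X-o,d)) for o,d in rs]
E
python3 - <<'E'
from h import *
a=viewer.get_image('scene');b=viewer.get_image('side')
save('a.png',a);save('b.png',b)
c=np.vstack([a,b]);save('ab.png',cv2.resize(c,(480*2,600*2))[:, :] if 0 else c)
print({k:env.observe()[k] for k in('clock','position','orientation','opening')},env.grip_point_offset)
for cam in('scene','side'):
  P=viewer.camera_params(cam);print(cam,P['fov_y'],P['cx'],P['cy'],np.round(P['view'],3).tolist())
  for t in('driver_grip','screw','damper_stand','rack','hex_grip'):
    for r in models.trace(t,cam)[:3]: print(cam,t,round(r['conf'],2),np.round(r['centre'],1),r['mask'].sum())
E
```

```text
pics
{'clock': 0.1, 'position': array([0.13035048, 0.55978804, 0.20840032]), 'orientation': array([[-9.73944114e-01,  2.26788085e-01, -1.66003514e-04],
       [ 2.26788142e-01,  9.73943691e-01, -9.08252777e-04],
       [-4.43028325e-05, -9.22235074e-04, -9.99999574e-01]]), 'opening': 0.08551471402373208} 0.0187
scene 51.320288082909656 317.34147702290903 198.65642731608534 [[-0.699, 0.715, -0.007, 0.447], [-0.573, -0.555, 0.602, 0.261], [0.427, 0.425, 0.798, -1.444], [0.0, 0.0, 0.0, 1.0]]
scene driver_grip 0.56 [329. 162.] 300
scene driver_grip 0.53 [359.  147.2] 296
scene screw 0.47 [291.2  99.8] 80
scene screw 0.43 [253.6 170.4] 131
scene damper_stand 0.58 [250.6 203.5] 1714
scene damper_stand 0.58 [288.8 131.2] 1204
scene rack 0.71 [342.4 193.7] 2754
scene rack 0.24 [331.8 160.3] 246
side 56.34448876883427 319.5647624673931 200.929050011727 [[0.839, -0.543, 0.023, -0.505], [0.26, 0.437, 0.861, -0.222], [-0.478, -0.716, 0.509, -0.73], [0.0, 0.0, 0.0, 1.0]]
side driver_grip 0.95 [309.4 253.2] 768
side driver_grip 0.71 [251.5 230.9] 559
side driver_grip 0.65 [300.8 203.7] 459
side screw 0.87 [327.5 314.4] 549
side screw 0.67 [399.  215.3] 272
side damper_stand 0.95 [406.5 244.4] 2335
side damper_stand 0.86 [341.3 337.1] 4419
side damper_stand 0.41 [337.7 220.3] 176
side rack 0.97 [289.3 230.6] 2620
side hex_grip 0.53 [284.8 185.8] 358
```

```bash
python3 - <<'E'
import cv2,numpy as np
a=cv2.imread('pics/a.png')[60:280,180:480];b=cv2.imread('pics/b.png')[140:400,180:500]
a=cv2.resize(a,(400,293));
b=cv2.resize(b,(640,520),interpolation=cv2.INTER_CUBIC); cv2.imwrite('pics/b2.png',b)
a=cv2.imread('pics/a.png')[60:280,180:480]; cv2.imwrite('pics/a2.png',cv2.resize(a,(780,572),interpolation=cv2.INTER_CUBIC))
E
```

```text
(no output)
```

View pics/a2.png

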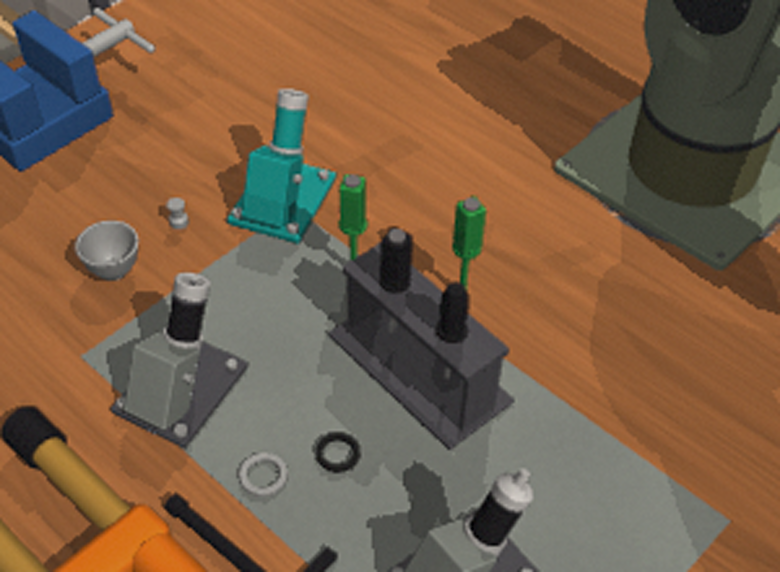

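View pics/b2.png

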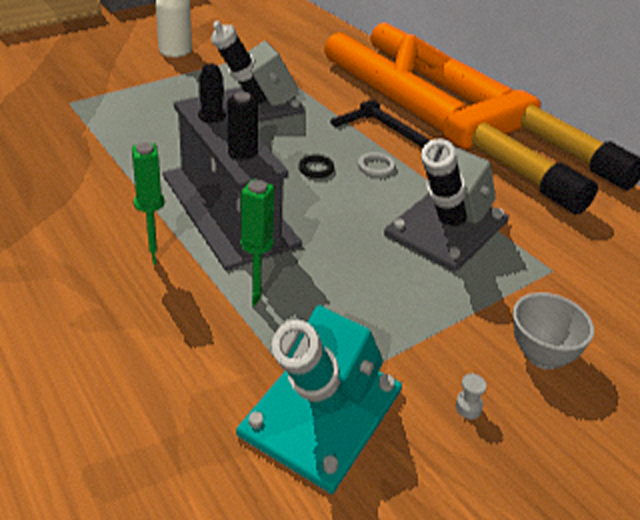

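```bash
python3 - <<'E'
from h import *
pts=dict(sq=((333.1,149.6),(301.5,188.5)),hex=((355,171.5),(285,174)),gA=((315.8,129.6),(309,233)),gB=((360.8,138.5),(253,214.5)),
screw=((253.8,168),(399,217.5)),turq=((292,97.5),(328,312)),dome=((379,243),(290,154)),
bolt1=((269.5,200),(429.5,193+54)) )
for k,(p,q) in pts.items():
    X,e=tri([ray('scene',p),ray('side',q)]); print(k,np.round(X*1000),np.round(np.array(e)*1000,1))
# foot corners of real stand on plane z=0.012ish
for cam,ps in (('scene',[(112,405),(185,442),(247,366)]),('side',[(386,231),(458,268),(508,214)])):
  for p in ps:
    q=(p[0]/2.6+180,p[1]/2.6+60) if cam=='scene' else (p[0]/2+180,p[1]/2+140)
    o,d=ray(cam,q); t=(0.01-o[2])/d[2]; print(cam,np.round((o+t*d)*1000))
E
```

```text
sq [496. -82. 182.] [1.7 1.7]
hex [506.  10. 175.] [0.5 0.5]
gA [ 448. -194.  149.] [0.8 0.8]
gB [383. -75. 148.] [0.3 0.3]
screw [ 661. -224.  130.] [0.2 0.2]
turq [ 379. -366.  128.] [1. 1.]
dome [613. 180. 139.] [0.8 0.8]
bolt1 [ 698. -219.   33.] [58.8 58.8]
scene [ 784. -239.   10.]
scene [ 759. -143.   10.]
scene [ 643. -172.   10.]
side [ 633. -187.   10.]
side [ 660. -280.   10.]
side [ 785. -240.   10.]
```

Candidates (scene px): black square driver at (332,160) with a flat grey button, chosen. Also there: the black round hex driver (355,180), green look-alikes (316,139) and (360,147). Screws: grey stand (253,170), chosen; turquoise look-alike (291,100), domed stand (379,243). I'm moving above the driver for the close check.

Call:
step_arm:
  increments: "25 -43 10 0 0 0 0;25 -43 10 0 0 0 0;25 -43 10 0 0 0 0;25 -43 10 0 0 0 0;25 -43 10 0 0 0 0;25 -43 10 0 0 0 0;25 -43 10 0 0 0 0;25 -43 10 0 0 0 0;25 -43 10 0 0 0 0;25 -43 0 0 0 0 0"

```text
clock: 1.85
position: [0.3813, 0.1286, 0.2995]
orientation: [[-0.974, 0.227, 0.001], [0.227, 0.974, 0.001], [-0.001, 0.001, -1.0]]
wrist_force: [0.8, 0.9, -0.4]
opening: 0.0856
```

Call:
step_arm:
  increments: "25 -43 0 0 0 0 0;25 -43 0 0 0 0 0;25 -43 0 0 0 0 0;25 -43 0 0 0 0 0;10 -30 0 0 0 0 0;0 0 0 0 0 0 0"

```text
clock: 2.6
position: [0.4905, -0.074, 0.2984]
orientation: [[-0.973, 0.23, -0.0], [0.23, 0.973, -0.001], [0.0, -0.001, -1.0]]
wrist_force: [0.3, 0.9, -0.2]
opening: 0.0852
```

```bash
python3 - <<'E'
from h import *
o=env.observe();print(o['clock'],o['joints'],o['position'],o['orientation'].round(3).tolist(),o['wrist_force'])
im=viewer.get_image('wrist');save('w1.png',im)
P=viewer.camera_params('wrist');print(P['fov_y'],P['cx'],P['cy'])
for t in('driver_grip','screw'):
  for r in models.trace(t,'wrist')[:3]: print(t,r['conf'],r['centre'],r['mask'].sum())
print(proj('wrist',(.496,-.082,.182),P),proj('wrist',(.661,-.224,.130),P))
E
```

```text
2.6 [ 0.07753265  0.48597063  0.01248055  1.60333871 -0.00586517  1.0526771
  1.43018873] [ 0.49052429 -0.07402339  0.29844669] [[-0.973, 0.23, -0.0], [0.23, 0.973, -0.001], [0.0, -0.001, -1.0]] [ 0.32008176  0.90316314 -0.24803119]
65.70646984690485 319.9983758382096 193.75712248909625
driver_grip 0.76 [316.4, 182.5] 1096
driver_grip 0.7 [305.3, 17.3] 790
driver_grip 0.64 [309.0, 105.5] 1302
screw 0.85 [245.6, 316.5] 531
screw 0.68 [90.3, 143.9] 565
screw 0.57 [269.9, 295.0] 3835
[310.05170056 190.88402985] [239.73196761 318.29050804]
```

View pics/w1.png

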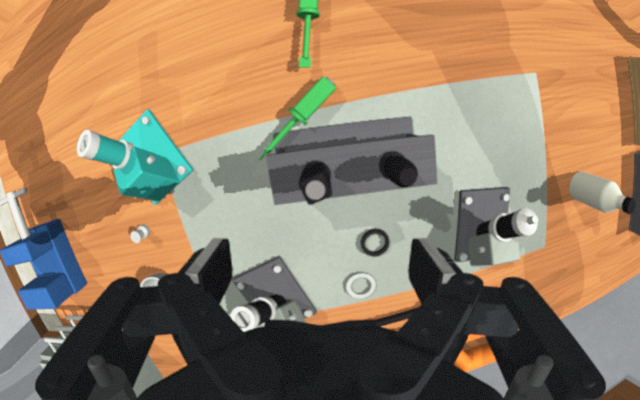

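```bash
python3 - <<'E'
from h import *
im=cv2.imread('pics/w1.png')
a=cv2.resize(im[140:230,260:360],(500,450),interpolation=cv2.INTER_CUBIC)
b=cv2.resize(im[285:335,215:290],(300,200),interpolation=cv2.INTER_CUBIC)
a=np.clip(a.astype(float)*2,0,255).astype(np.uint8)
c=np.zeros((450,800,3),np.uint8);c[:,:500]=a;c[:200,500:]=b;cv2.imwrite('pics/w1c.png',c)
for p in((315.8,129.6),(360.8,138.5)):
  for q in((309,233),(253,214.5)):
    X,e=tri([ray('scene',p),ray('side',q)]);print(X.round(3),np.round(e,3),proj('wrist',X))
P=viewer.camera_params('wrist');V=P['view'];print(-V[:3,:3].T@V[:3,3],V[2,:3])
for q in((315,188),):
  o,d=ray('wrist',q);print(o+d*(.185-o[2])/d[2])
X,e=tri([ray('scene',(333.1,149.6)),ray('side',(301.5,188.5)),ray('wrist',(315,188))]);print(X,e)
X,e=tri([ray('scene',(253.8,168)),ray('side',(399,217.5)),ray('wrist',(245,317))]);print(X,e)
E
```

```text
[ 0.448 -0.194  0.149] [0.001 0.001] [199.80571858 164.00984371]
[ 0.407 -0.158  0.171] [0.056 0.056] [211.93631647 120.01923231]
[ 0.425 -0.117  0.131] [0.062 0.062] [263.60069956 124.78710336]
[ 0.383 -0.075  0.148] [0. 0.] [290.39409527  75.27299122]
[ 0.42721509 -0.05541098  0.46389643] [-0.25245814  0.05766121  0.96588823]
[ 0.49367192 -0.07532301  0.185     ]
[ 0.49588919 -0.07883229  0.18118601] [np.float64(0.002220948241624245), np.float64(0.003080445229566193), np.float64(0.0034514488206994036)]
[ 0.66273884 -0.22024041  0.12846288] [np.float64(0.003978902620837358), np.float64(0.0020794161667173397), np.float64(0.00487509860972256)]
```

View pics/w1c.png

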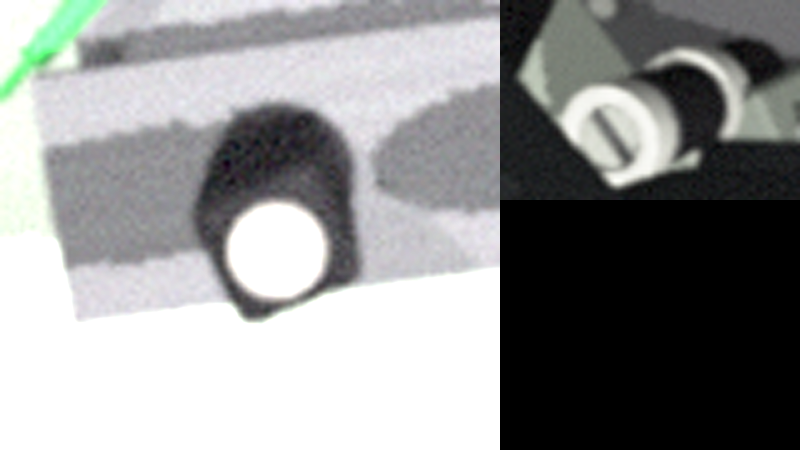

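```bash
python3 - <<'E'
from h import *
def bp(q,z):
  o,d=ray('wrist',q);return (o+d*(z-o[2])/d[2])
c=[bp((x/5+260,y/5+140),.182) for x,y in((255,320),(360,280),(200,215))]
print(np.array(c).round(4)); 
for i,j in((0,1),(0,2)): v=c[j]-c[i]; print(np.degrees(np.arctan2(v[1],v[0])),np.linalg.norm(v))
# rack edge
v=bp((500/5+260,268/5+140),.112)-bp((78/5+260,320/5+140),.112);print(np.degrees(np.arctan2(v[1],v[0])))
# slot in crop b: (595,110)-(632,165)
R=[]
zz=np.array([-np.sin(np.radians(28))*np.cos(.25),-np.sin(np.radians(28))*np.sin(.25),np.cos(np.radians(28))])
pt=np.array([.660,-.221,.135])
def bpp(q):
  o,d=ray('wrist',q);return o+d*((pt-o)@zz)/(d@zz)
v=bpp((132/4+215,165/4+285))-bpp((95/4+215,110/4+285)); v/=np.linalg.norm(v)
y=np.cross([0,0,1],zz);y/=np.linalg.norm(y);y=y*np.sign(y@np.array([0,1,0]));x=np.cross(y,zz);print('slot angle about z from x',np.degrees(np.arctan2(v@y,v@x)),x,y,zz)
E
```

```text
[[ 0.5088 -0.0829  0.182 ]
 [ 0.5056 -0.0617  0.182 ]
 [ 0.4865 -0.0881  0.182 ]]
98.51992308545965 0.021405715564218768
-166.79066410004083 0.02287887993078974
84.18113521860147
slot angle about z from x 12.414962269655602 [0.85549889 0.21844473 0.46947156] [-0.24740396  0.96891242 -0.        ] [-0.45487683 -0.11614912  0.88294759]
```

Call:
step_arm:
  increments: "2 -2 0 0 0 0.14 0;2 -2 0 0 0 0.14 0;1 0 -20 0 0 0.13 0;0 0 -40 0 0 0 0;0 0 -40 0 0 0 0;0 0 -30 0 0 0 0;0 0 -20 0 0 0 0;0 0 -12 0 0 0 0;0 0 0 0 0 0 0"

```text
clock: 3.88
position: [0.4953, -0.0755, 0.1367]
orientation: [[-0.984, -0.181, -0.001], [-0.181, 0.984, 0.0], [0.001, 0.0, -1.0]]
wrist_force: [0.3, 0.2, -0.1]
opening: 0.0853
```

```bash
python3 - <<'E'
from h import *
o=env.observe();print(o['clock'],o['joints'],o['position'],o['orientation'].round(3).tolist(),o['wrist_force'])
w=viewer.get_image('wrist');s=viewer.get_image('side')
c=np.vstack([w[100:300,160:480],s[140:340,160:480]]);save('w2.png',cv2.resize(np.hstack([w[120:360,180:460],cv2.resize(s[150:270,240:380],(280,240))]),(800,343)))
E
```

```text
3.875 [ 0.1361401   0.7067253  -0.08709818  1.841313    0.10041982  0.59834346
  1.73944063] [ 0.49527315 -0.07548082  0.13665461] [[-0.984, -0.181, -0.001], [-0.181, 0.984, 0.0], [0.001, 0.0, -1.0]] [ 0.33495915  0.16813538 -0.08407089]
```

View pics/w2.png

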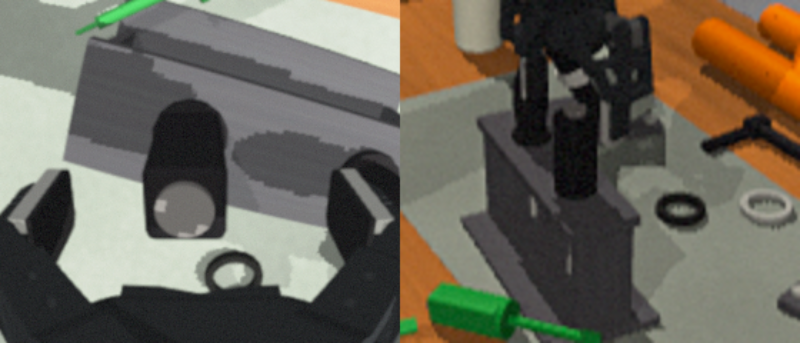

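Call:
step_arm:
  increments: "0 -4 0 0 0 0 0;0 0 0 0 0 0 1;0 0 0 0 0 0 1;0 0 0 0 0 0 1;0 0 0 0 0 0 1;0 0 0 0 0 0 1;0 0 0 0 0 0 1"

```text
clock: 4.85
position: [0.4955, -0.08, 0.137]
orientation: [[-0.984, -0.18, 0.0], [-0.18, 0.984, -0.0], [-0.0, -0.0, -1.0]]
wrist_force: [-0.5, 0.7, 5.4]
opening: 0.0248
```

Call:
step_arm:
  increments: "0 0 10 0 0 0 1;0 0 25 0 0 0 1;0 0 35 0 0 0 1;0 0 35 0 0 0 1;0 0 20 0 0 0 1;0 0 5 0 0 0 1;0 0 0 0 0 0 1"

```text
clock: 5.72
position: [0.4952, -0.08, 0.2665]
orientation: [[-0.984, -0.18, -0.0], [-0.18, 0.984, -0.0], [0.0, -0.0, -1.0]]
wrist_force: [-0.4, -0.1, -3.0]
opening: 0.0252
```

```bash
python3 - <<'E'
from h import *
o=env.observe();print(o['clock'],o['position'],o['orientation'].round(3).tolist(),o['wrist_force'],o['opening'],o['joints'][6])
a=viewer.get_image('scene');s=viewer.get_image('side');w=viewer.get_image('wrist')
g=o['position']+[0,0,0.013]; t=g-[0,0,.118]
ps=proj('side',t);pa=proj('scene',t);print(ps,pa,proj('side',g),proj('scene',g))
def cr(im,p,h): 
  x,y=map(int,p);return cv2.resize(im[y-h:y+h,x-h:x+h],(390,390),interpolation=cv2.INTER_CUBIC)
save('t1.png',np.hstack([cr(a,pa,26),cr(s,ps,26)]))
E
```

```text
5.725 [ 0.4952384  -0.07998385  0.2665088 ] [[-0.984, -0.18, -0.0], [-0.18, 0.984, -0.0], [0.0, -0.0, -1.0]] [-0.42164497 -0.1231076  -3.01204131] 0.02519983648816653 1.779638109846181
[300.23664472 196.06722466] [332.86566154 155.08813054] [300.01943117 146.21867176] [333.94534184 122.81733715]
```

View pics/t1.png

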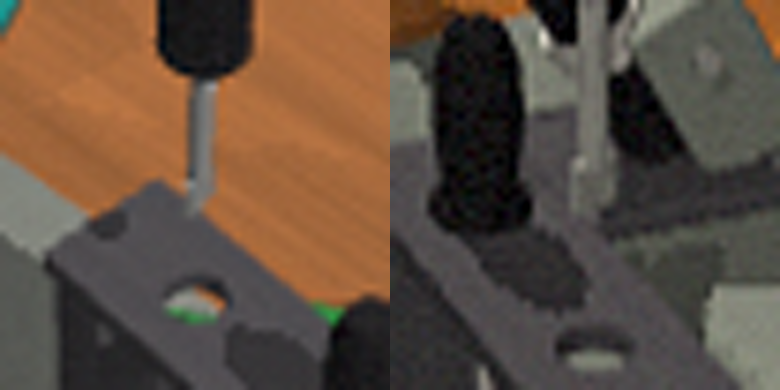

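Call:
step_arm:
  increments: "13 -24 5 0 0 -0.15 1;13 -24 5 0 0 -0.15 1;13 -24 5 0 0 -0.15 1;13 -24 5 0 0 -0.15 1;13 -24 5 0 0 -0.15 1;0 0 0 0 0 0 1;0 0 0 0 0 0 1"

```text
clock: 6.75
position: [0.5602, -0.1994, 0.2911]
orientation: [[-0.843, 0.537, -0.001], [0.537, 0.843, 0.001], [0.001, -0.0, -1.0]]
wrist_force: [-0.6, 0.5, -3.1]
opening: 0.0246
```

```bash
python3 - <<'E'
from h import *
o=env.observe();print(o['clock'],o['position'],o['orientation'].round(3).tolist(),o['wrist_force'],o['opening'],o['joints'][6])
a=viewer.get_image('scene');s=viewer.get_image('side');w=viewer.get_image('wrist')
save('a3.png',a);save('b3.png',s);save('w3.png',w)
t=o['position']-[0,0,.105]
ps=proj('side',t);pa=proj('scene',t);print(ps,pa,proj('wrist',t),proj('wrist',(.661,-.223,.135)))
def cr(im,p,h): 
  x,y=map(int,p);return cv2.resize(im[y-h:y+h,x-h:x+h],(390,390),interpolation=cv2.INTER_CUBIC)
c=np.hstack([cr(a,pa,20),cr(s,ps,20)])
save('t2.png',c)
E
```

```text
6.75 [ 0.56016635 -0.19944952  0.29114396] [[-0.843, 0.537, -0.001], [0.537, 0.843, 0.001], [0.001, -0.0, -1.0]] [-0.64795302  0.49372802 -3.06073266] 0.024616766808380045 1.3546380774625055
[357.50100024 202.60212256] [285.06643526 139.18842082] [318.38165054 186.0354574 ] [348.38738796 257.72992482]
```

View pics/t2.png

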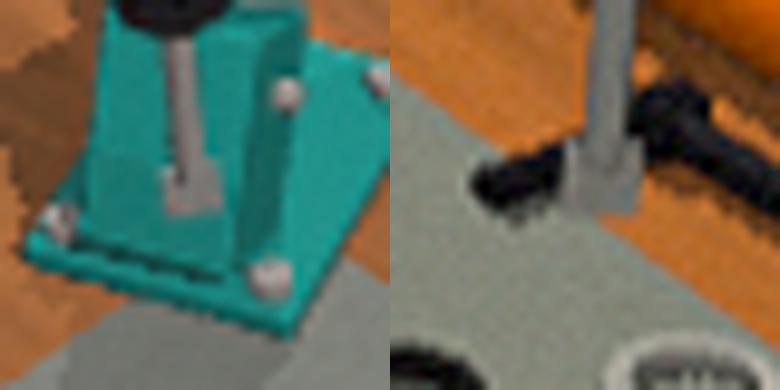

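```bash
cat >> h.py <<'E'
from scipy.spatial.transform import Rotation as Ro
PSI=.25
def frame(psi=PSI):
    z=np.array([-np.sin(np.radians(28))*np.cos(psi),-np.sin(np.radians(28))*np.sin(psi),np.cos(np.radians(28))])
    y=np.array([-np.sin(psi),np.cos(psi),0]);return np.c_[np.cross(y,z),y,z]
def toolR(a,psi=PSI):
    F=frame(psi);s=F@[np.cos(a),np.sin(a),0];return np.c_[-s,np.cross(-F[:,2],-s),-F[:,2]]
E
python3 - <<'E'
from h import *
o=env.observe();t=o['position']-[0,0,.105]
T,e=tri([ray('scene',(284.7,140.7)),ray('side',(358.5,203.7))]);print('tip tri',T,e,'bias',T-t)
for cam in('scene','side','wrist'):
  viewer.get_image(cam)
  for r in models.trace('screw',cam)[:4]:
    m=r['mask'];ys,xs=np.nonzero(m);el=cv2.fitEllipse(cv2.findContours(m.astype(np.uint8),0,1)[0][0]) if m.sum()>20 else 0
    print(cam,r['conf'],r['centre'],m.sum(),xs.min(),xs.max(),ys.min(),ys.max(),el)
R=toolR(np.radians(12.4));print(R.round(3),Ro.from_matrix(R@o['orientation'].T).as_rotvec())
im=cv2.imread('pics/w3.png');b=cv2.imread('pics/b3.png')
c=np.hstack([cv2.resize(im[210:310,290:410],(480,400),interpolation=cv2.INTER_CUBIC),cv2.resize(b[195:240,380:416],(320,400),interpolation=cv2.INTER_CUBIC)]);cv2.imwrite('pics/t3.png',c)
E
```

```text
tip tri [ 0.562861   -0.19903263  0.18252716] [np.float64(0.00043471363998186404), np.float64(0.0004347136399819604)] bias [ 0.0025762   0.00040849 -0.00418034]
scene 0.43 [254.3, 168.8] 135 247 259 165 176 ((253.01773071289062, 170.48561096191406), (11.714165687561035, 12.866020202636719), 94.96234893798828)
side 0.81 [328.5, 312.3] 555 316 341 300 326 ((328.20703125, 313.021728515625), (24.71186065673828, 26.778554916381836), 155.50741577148438)
side 0.75 [405.3, 244.2] 2302 372 432 210 274 ((403.7467041015625, 242.97613525390625), (50.91506576538086, 62.59552001953125), 20.619674682617188)
side 0.48 [398.2, 218.1] 279 391 408 209 227 ((399.27093505859375, 218.23451232910156), (17.01845359802246, 18.9620304107666), 160.22982788085938)
wrist 0.95 [124.2, 122.6] 741 111 139 107 139 ((124.56502532958984, 123.65418243408203), (27.865501403808594, 32.26112747192383), 15.968538284301758)
[[-0.782 -0.425  0.455]
 [-0.421  0.899  0.116]
 [-0.459 -0.101 -0.883]] [-0.13483568 -0.49299487  1.01234877]
```

View pics/t3.png

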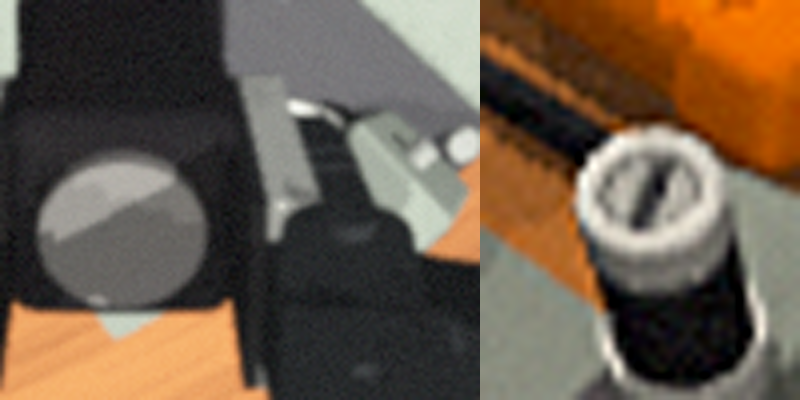

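```bash
python3 - <<'E'
from h import *
X,e=tri([ray('scene',(253.6,168.1)),ray('side',(398.9,216.4))]);b=np.array([.0026,.0004,-.0042]);F=frame()
S=X-b-.007*F[:,2];print(X,e,'S',S, 'origin',S[:2]+.045*np.array([np.cos(.25),np.sin(.25)]))
pt=X-.002*F[:,2];z=F[:,2]
def bpp(q):
  o,d=ray('side',q);return o+d*((pt-o)@z)/(d@z)
f=lambda x,y:((x-480)/8.89+380-.45,y/8.89+195-.45)
for A,B in(((668,165),(640,220)),((672,165),(642,225)),((664,165),(636,218))):
  v=F.T@(bpp(f(*A))-bpp(f(*B)));print(v*1000,np.degrees(np.arctan2(v[1],v[0])))
print(F.T@(bpp(f(650,190))-pt))
E
```

```text
[ 0.66232594 -0.22263651  0.13155848] [np.float64(0.0001464588223025868), np.float64(0.00014645882230247215)] S [ 0.66291008 -0.22222346  0.12957785] origin [ 0.70651114 -0.21109028]
[1.71121967e+01 2.69634504e+00 2.39020176e-14] 8.954394499112562
[ 1.85874507e+01  3.04754029e+00 -2.80726766e-14] 9.311192597795104
[ 1.66142980e+01  2.38679595e+00 -2.39392832e-14] 8.175129991027957
[1.79228450e-03 2.21629232e-03 1.20876037e-16]
```

```bash
sed -i 's/PSI=.25/PSI=.26/' h.py; cat >> h.py <<'E'
S=np.array([.6629,-.2222,.1298])
def plan(a,h,lat=(0,0)):
    "a slot angle deg, h mm tip above floor, lat mm offset in screw x,y -> delta mm, rotvec"
    o=env.observe();F=frame();R=toolR(np.radians(a));tip=S+F@[lat[0]/1e3,lat[1]/1e3,h/1e3];tcp=tip+.105*F[:,2]
    rv=Ro.from_matrix(R@o['orientation'].T).as_rotvec()
    print('delta',((tcp-o['position'])*1e3).round(1),'rot',rv.round(4),'F',F.round(4).tolist())
def stat():
    o=env.observe();F=frame();tip=o['position']+.105*o['orientation'][:,2];x=o['orientation'][:,0]
    v=-F.T@x;print('t',o['clock'],'tip rel',(F.T@(tip-S)*1e3).round(1),'ang',np.degrees(np.arctan2(v[1],v[0])).round(1),'tilt',np.degrees(np.arccos(min(1,-F[:,2]@o['orientation'][:,2]))).round(2),'f',(F.T@o['wrist_force']).round(1),'m',(F.T@o['torque']).round(2),'q',o['joints'].round(2),o['opening'].round(4))
E
python3 -c "
from h import *
plan(10.5,35)"
```

```text
delta [ 39.  -39.2 -38.4] rot [-0.1241 -0.4944  0.9909] F [[0.8533, -0.2571, -0.4537], [0.227, 0.9664, -0.1207], [0.4695, 0.0, 0.8829]]
```

Call:
step_arm:
  increments: "4.9 -4.9 -4.8 -0.0155 -0.0618 0.1239 1;4.9 -4.9 -4.8 -0.0155 -0.0618 0.1239 1;4.9 -4.9 -4.8 -0.0155 -0.0618 0.1239 1;4.9 -4.9 -4.8 -0.0155 -0.0618 0.1239 1;4.9 -4.9 -4.8 -0.0155 -0.0618 0.1239 1;4.9 -4.9 -4.8 -0.0155 -0.0618 0.1239 1;4.9 -4.9 -4.8 -0.0155 -0.0618 0.1239 1;4.9 -4.9 -4.8 -0.0155 -0.0618 0.1239 1;0 0 0 0 0 0 1;0 0 0 0 0 0 1"

```text
clock: 8.45
position: [0.5997, -0.2387, 0.2537]
orientation: [[-0.794, -0.406, 0.453], [-0.397, 0.91, 0.12], [-0.461, -0.085, -0.883]]
wrist_force: [0.1, 0.5, -0.9]
opening: 0.0245
```

```bash
python3 - <<'E'
from h import *
stat();plan(10.5,20)
a=viewer.get_image('scene');s=viewer.get_image('side')
o=env.observe();t=o['position']+.105*o['orientation'][:,2]
print(proj('scene',t),proj('side',t),proj('scene',S),proj('side',S))
def cr(im,x,y,h): return cv2.resize(im[y-h:y+h,x-h:x+h],(400,400),interpolation=cv2.INTER_CUBIC)
save('t4.png',np.hstack([cr(a,254,160,25),cr(s,397,207,25)]))
E
```

```text
Traceback (most recent call last):
  File "h.py", line 36, in stat
    v=-F.T@x;print('t',o['clock'],'tip rel',(F.T@(tip-S)*1e3).round(1),'ang',np.degrees(np.arctan2(v[1],v[0])).round(1),'tilt',np.degrees(np.arccos(min(1,-F[:,2]@o['orientation'][:,2]))).round(2),'f',(F.T@o['wrist_force']).round(1),'m',(F.T@o['torque']).round(2),'q',o['joints'].round(2),o['opening'].round(4))
                                                                                                                                                                                                                                                                                                ^^^^^^^^^^^^^^^^^^
AttributeError: 'float' object has no attribute 'round'
```

```bash
sed -i "s/o\['opening'\].round(4)/o['opening']/" h.py; python3 - <<'E'
from h import *
stat();plan(10.5,20)
a=viewer.get_image('scene');s=viewer.get_image('side')
o=env.observe();t=o['position']+.105*o['orientation'][:,2]
print(proj('scene',t),proj('side',t),proj('scene',S),proj('side',S))
def cr(im,x,y,h): return cv2.resize(im[y-h:y+h,x-h:x+h],(400,400),interpolation=cv2.INTER_CUBIC)
save('t4.png',np.hstack([cr(a,254,160,25),cr(s,397,207,25)]))
E
```

```text
t 8.45 tip rel [ 0.4  0.2 35.1] ang 10.4 tilt 0.06 f [-0.3  0.4 -0.9] m [ 0.01  0.64 -0.02] q [ 0.75  0.66 -0.47  1.64 -0.04  0.51  2.47] 0.02453109449371138
delta [  6.5   1.5 -13.5] rot [-0.0006 -0.0011  0.0022] F [[0.8533, -0.2571, -0.4537], [0.227, 0.9664, -0.1207], [0.4695, 0.0, 0.8829]]
[255.66469223 157.4196788 ] [396.66968363 207.32003623] [253.67926239 168.71779509] [398.91812506 216.90400582]
```

View pics/t4.png

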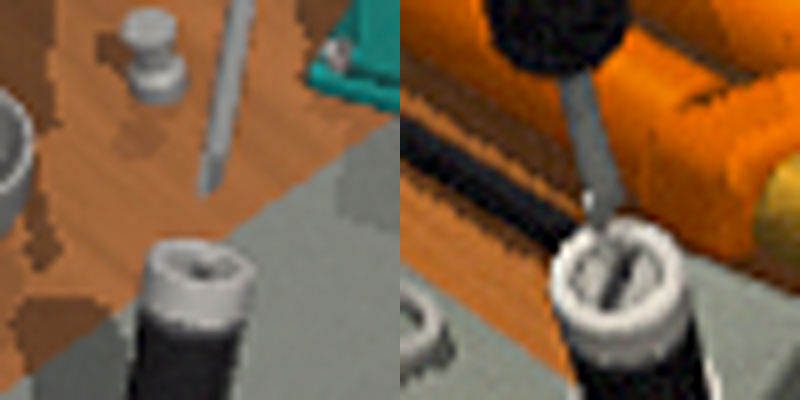

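Call:
step_arm:
  increments: "4.5 1.2 -8.8 0 0 0 1;4.5 1.2 -8.8 0 0 0 1;2.7 0.7 -5.3 0 0 0 1;0.9 0.2 -1.8 0 0 0 1;0.5 0.1 -0.9 0 0 0 1;0 0 0 0 0 0 1"

```text
clock: 9.3
position: [0.6127, -0.2359, 0.2279]
orientation: [[-0.792, -0.408, 0.454], [-0.399, 0.909, 0.121], [-0.462, -0.086, -0.883]]
wrist_force: [0.4, 0.1, -1.3]
opening: 0.0249
```

```bash
python3 -c "
from h import *
stat()"
```

```text
t 9.3 tip rel [ 0.1 -0.4  6.1] ang 10.5 tilt 0.01 f [-0.3  0.  -1.4] m [0.05 0.71 0.01] q [ 0.72  0.7  -0.45  1.64 -0.03  0.46  2.46] 0.02490530869252132
```

Call:
step_arm:
  increments: "0.5 0.1 -0.9 0 0 0 1;0.5 0.1 -0.9 0 0 0 1;0.5 0.1 -0.9 0 0 0 1;0 0 0 0 0 0 1"

```text
clock: 9.8
position: [0.6142, -0.2352, 0.2249]
orientation: [[-0.792, -0.409, 0.453], [-0.399, 0.909, 0.121], [-0.461, -0.085, -0.883]]
wrist_force: [-1.8, 2.2, -2.7]
opening: 0.0246
```

```bash
python3 -c "
from h import *
stat()"
```

```text
t 9.8 tip rel [ 0.  -0.   2.6] ang 10.5 tilt 0.04 f [-2.3  2.6 -1.9] m [ 0.71  0.79 -0.02] q [ 0.72  0.71 -0.45  1.64 -0.03  0.45  2.46] 0.02461513711373726
```

Call:
step_arm:
  increments: "0.3 0.6 -0.9 0 0 0 1;0.3 0.6 -0.9 0 0 0 1;0.5 0.1 -0.9 0 0 0 1;0 0 0 0 0 0 1"

```text
clock: 10.3
position: [0.6154, -0.2346, 0.2232]
orientation: [[-0.792, -0.408, 0.454], [-0.399, 0.909, 0.12], [-0.462, -0.087, -0.883]]
wrist_force: [-9.5, -0.3, 12.3]
opening: 0.0249
```

```bash
python3 -c "
from h import *
stat()"
```

```text
t 10.3 tip rel [0.5 0.2 0.5] ang 10.5 tilt 0.07 f [-2.4  2.1 15.2] m [0.74 1.12 0.  ] q [ 0.71  0.71 -0.45  1.64 -0.03  0.45  2.46] 0.024850665921365932
```

Call:
step_arm:
  increments: "0 0 0 0.045 0.012 -0.088 1;0 0 0 0.045 0.012 -0.088 1;0 0 0 0.045 0.012 -0.088 1;0 0 0 0 0 0 1"

```text
clock: 10.8
position: [0.6154, -0.2345, 0.2232]
orientation: [[-0.877, -0.155, 0.455], [-0.113, 0.986, 0.119], [-0.467, 0.053, -0.883]]
wrist_force: [-8.3, 0.1, 12.7]
opening: 0.0244
```

```bash
python3 -c "
from h import *
stat()"
```

```text
t 10.8 tip rel [0.6 0.2 0.5] ang -6.7 tilt 0.1 f [-1.2  2.2 14.9] m [0.88 0.96 0.03] q [ 0.67  0.7  -0.37  1.64 -0.15  0.45  2.26] 0.024350509318635045
```

Call:
step_arm:
  increments: "0 0 0 0.045 0.012 -0.088 1;0 0 0 0.045 0.012 -0.088 1;0 0 0 0.045 0.012 -0.088 1;0 0 0 0.045 0.012 -0.088 1;0 0 0 0 0 0 1"

```text
clock: 11.42
position: [0.6156, -0.2347, 0.2233]
orientation: [[-0.868, 0.198, 0.455], [0.279, 0.953, 0.118], [-0.41, 0.229, -0.883]]
wrist_force: [-7.8, -0.6, 12.2]
opening: 0.0248
```

```bash
python3 - <<'E'
from h import *
stat()
a=viewer.get_image('scene');s=viewer.get_image('side')
def cr(im,x,y,h): return cv2.resize(im[y-h:y+h,x-h:x+h],(400,400),interpolation=cv2.INTER_CUBIC)
save('t5.png',np.hstack([cr(a,254,164,18),cr(s,398,212,18)]))
E
```

```text
t 11.425 tip rel [ 0.7 -0.1  0.5] ang -29.5 tilt 0.15 f [-1.1  1.4 14.4] m [ 0.59  0.79 -0.04] q [ 0.62  0.69 -0.28  1.65 -0.3   0.46  2.  ] 0.024833233862823923
```

View pics/t5.png

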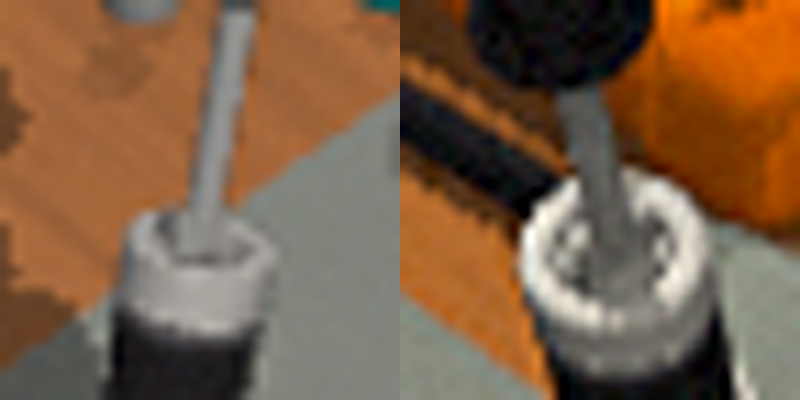

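Call:
step_arm:
  increments: "0 0 0 0.045 0.012 -0.088 1;0 0 0 0.045 0.012 -0.088 1;0 0 0 0.045 0.012 -0.088 1;0 0 0 0 0 0 1"

```text
clock: 12.02
position: [0.6155, -0.2349, 0.2233]
orientation: [[-0.772, 0.445, 0.454], [0.547, 0.829, 0.117], [-0.324, 0.339, -0.883]]
wrist_force: [-6.7, -1.4, 11.9]
opening: 0.025
```

```bash
python3 -c "
from h import *
stat()"
```

```text
t 12.025 tip rel [ 0.5 -0.4  0.5] ang -46.6 tilt 0.19 f [-0.4  0.4 13.7] m [0.2  0.9  0.04] q [ 0.58  0.69 -0.2   1.65 -0.41  0.47  1.8 ] 0.02500559077397823
```

Call:
step_arm:
  increments: "0 0 0 0.045 0.012 -0.088 1;0 0 0 0.045 0.012 -0.088 1;0 0 0 0 0 0 1"

```text
clock: 12.4
position: [0.6155, -0.2351, 0.2232]
orientation: [[-0.669, 0.589, 0.454], [0.7, 0.704, 0.117], [-0.251, 0.396, -0.883]]
wrist_force: [-7.9, -0.9, 11.4]
opening: 0.0252
```

```bash
python3 -c "
from h import *
stat()"
```

```text
t 12.4 tip rel [ 0.4 -0.6  0.6] ang -58.0 tilt 0.21 f [-1.6  1.2 13.8] m [0.04 1.08 0.03] q [ 0.55  0.69 -0.15  1.65 -0.48  0.48  1.66] 0.025205004495636497
```

Call:
step_arm:
  increments: "0 0 0 0.045 0.012 -0.088 1;0 0 0 0.045 0.012 -0.088 1;0 0 0 0 0 0 1"

```text
clock: 12.78
position: [0.6154, -0.2352, 0.2231]
orientation: [[-0.539, 0.71, 0.454], [0.826, 0.552, 0.117], [-0.168, 0.437, -0.883]]
wrist_force: [-7.9, -3.0, 10.8]
opening: 0.0248
```

```bash
python3 -c "
from h import *
stat()"
```

```text
t 12.775 tip rel [ 0.2 -0.8  0.6] ang -69.5 tilt 0.23 f [-2.3 -0.8 13.5] m [-0.08  1.24  0.07] q [ 0.52  0.68 -0.09  1.65 -0.55  0.5   1.53] 0.024814610818552664
```

Call:
step_arm:
  increments: "0 0 0 0.045 0.012 -0.088 1;0 0 0 0.045 0.012 -0.088 1;0 0 0 0 0 0 1"

```text
clock: 13.15
position: [0.6153, -0.2353, 0.2231]
orientation: [[-0.388, 0.803, 0.453], [0.919, 0.378, 0.117], [-0.078, 0.461, -0.884]]
wrist_force: [-8.3, -2.3, 9.9]
opening: 0.0248
```

```bash
python3 -c "
from h import *
stat()"
```

```text
t 13.15 tip rel [ 0.1 -0.8  0.6] ang -80.9 tilt 0.24 f [-3.  -0.1 12.8] m [-0.06  1.47  0.06] q [ 0.49  0.68 -0.04  1.65 -0.62  0.51  1.38] 0.024758675144354463
```

Call:
step_arm:
  increments: "0 0 0 0.045 0.012 -0.088 1;0 0 0 0.045 0.012 -0.088 1;0 0 0 0 0 0 1"

```text
clock: 13.52
position: [0.6152, -0.2353, 0.223]
orientation: [[-0.221, 0.864, 0.453], [0.975, 0.189, 0.117], [0.015, 0.467, -0.884]]
wrist_force: [-9.6, -2.6, 10.8]
opening: 0.025
```

```bash
python3 -c "
from h import *
stat()"
```

```text
t 13.525 tip rel [-0.2 -0.8  0.6] ang -92.3 tilt 0.25 f [-3.7 -0.  14.2] m [-0.16  1.57  0.03] q [ 0.47  0.68  0.01  1.65 -0.68  0.53  1.24] 0.025016966409743
```

Call:
step_arm:
  increments: "0 0 0 0.036 0.01 -0.07 1;0 0 0 0 0 0 1"

```text
clock: 13.78
position: [0.6152, -0.2353, 0.2231]
orientation: [[-0.153, 0.879, 0.452], [0.987, 0.111, 0.117], [0.052, 0.464, -0.884]]
wrist_force: [-8.3, -2.5, 9.6]
opening: 0.0247
```

```bash
python3 -c "
from h import *
stat()"
```

```text
t 13.775 tip rel [-0.2 -0.8  0.6] ang -96.8 tilt 0.25 f [-3.1 -0.3 12.5] m [-0.1   1.57  0.13] q [ 0.45  0.69  0.04  1.65 -0.7   0.54  1.18] 0.024695790694099787
```

Call:
step_arm:
  increments: "0 0 0 0.03 0.008 -0.06 1;0 0 0 0 0 0 1"

```text
clock: 14.02
position: [0.6152, -0.2353, 0.223]
orientation: [[-0.093, 0.887, 0.452], [0.992, 0.045, 0.116], [0.083, 0.459, -0.884]]
wrist_force: [-8.2, -2.8, 9.8]
opening: 0.0249
```

```bash
python3 -c "
from h import *
stat()"
```

```text
t 14.025 tip rel [-0.2 -0.8  0.6] ang -100.6 tilt 0.28 f [-3.  -0.6 12.7] m [-0.01  1.61  0.28] q [ 0.44  0.69  0.05  1.65 -0.72  0.55  1.13] 0.02487728624518961
```

Call:
step_arm:
  increments: "0 0 0 0.03 0.008 -0.06 1;0 0 0 0 0 0 1"

```text
clock: 14.28
position: [0.6151, -0.2352, 0.223]
orientation: [[-0.033, 0.891, 0.452], [0.993, -0.022, 0.116], [0.113, 0.453, -0.884]]
wrist_force: [-9.8, -2.4, 10.5]
opening: 0.025
```

```bash
python3 -c "
from h import *
stat()"
```

```text
t 14.275 tip rel [-0.3 -0.8  0.6] ang -104.5 tilt 0.3 f [-4.   0.3 14. ] m [0.19 1.75 0.42] q [ 0.43  0.69  0.07  1.65 -0.74  0.55  1.08] 0.02497278294760431
```

Call:
step_arm:
  increments: "0 0 0 0.03 0.008 -0.06 1;0 0 0 0 0 0 1;0 0 0 0 0 0 1"

```text
clock: 14.65
position: [0.6151, -0.2352, 0.223]
orientation: [[0.026, 0.892, 0.452], [0.989, -0.088, 0.115], [0.143, 0.444, -0.885]]
wrist_force: [-8.8, -2.1, 10.9]
opening: 0.0247
```

```bash
python3 -c "
from h import *
stat()"
```

```text
t 14.65 tip rel [-0.3 -0.7  0.6] ang -108.3 tilt 0.33 f [-2.9  0.3 13.8] m [0.25 1.74 0.66] q [ 0.42  0.69  0.09  1.65 -0.76  0.56  1.03] 0.02474184013173434
```

Call:
step_arm:
  increments: "0 0 0 -0.054 -0.014 0.106 1;0 0 0 -0.054 -0.014 0.106 1;0 0 0 0 0 0 1;-1.8 -0.5 3.5 0 0 0 1;-4.5 -1.2 8.8 0 0 0 1;-9 -2.4 17.7 0 0 0 1;-9 -2.4 17.7 0 0 0 1;0 0 0 0 0 0 1"

```text
clock: 15.65
position: [0.591, -0.2412, 0.2716]
orientation: [[-0.186, 0.872, 0.453], [0.982, 0.149, 0.116], [0.034, 0.466, -0.884]]
wrist_force: [0.8, 0.6, -1.4]
opening: 0.0254
```

```bash
python3 - <<'E'
from h import *
stat();o=env.observe()
R=np.array([[-.984,-.18,0],[-.18,.984,0],[0,0,-1.]])
print(Ro.from_matrix(R@o['orientation'].T).as_rotvec(),o['position'])
s=viewer.get_image('side');w=viewer.get_image('wrist')
def cr(im,x,y,h): return cv2.resize(im[y-h:y+h,x-h:x+h],(400,400),interpolation=cv2.INTER_CUBIC)
save('t6.png',np.hstack([cr(s,398,205,28),cr(w,318,190,80)]))
E
```

```text
t 15.65 tip rel [ 0.7 -0.4 55.1] ang -94.6 tilt 0.28 f [ 0.2  0.4 -1.7] m [ 0.02  0.71 -0.01] q [ 0.46  0.6   0.07  1.64 -0.65  0.64  1.17] 0.025388186696125886
[-0.46467211  0.27456459  1.53914235] [ 0.59104414 -0.24121885  0.27155325]
```

View pics/t6.png

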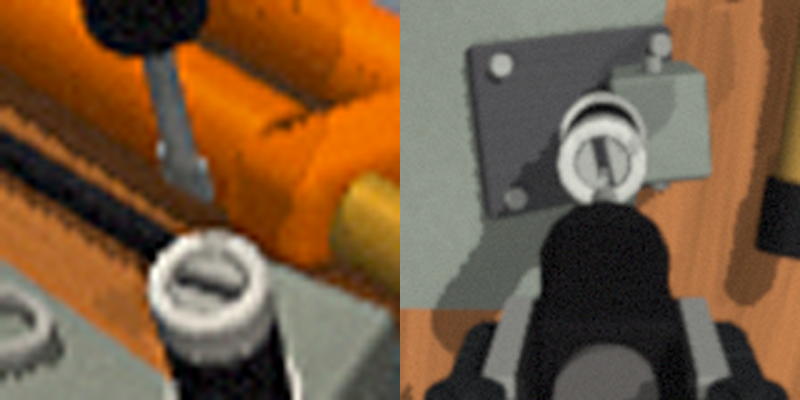

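Call:
step_arm:
  increments: "-8.7 14.6 1 -0.0422 0.025 0.1399 1;-8.7 14.6 1 -0.0422 0.025 0.1399 1;-8.7 14.6 1 -0.0422 0.025 0.1399 1;-8.7 14.6 0 -0.0422 0.025 0.1399 1;-8.7 14.6 0 -0.0422 0.025 0.1399 1;-8.7 14.6 0 -0.0422 0.025 0.1399 1;-8.7 14.6 0 -0.0422 0.025 0.1399 1;-8.7 14.6 0 -0.0422 0.025 0.1399 1;-8.7 14.6 0 -0.0422 0.025 0.1399 1;-8.7 14.6 0 -0.0422 0.025 0.1399 1"

```text
clock: 17.0
position: [0.5039, -0.0939, 0.2723]
orientation: [[-0.999, -0.046, 0.024], [-0.045, 0.998, 0.038], [-0.026, 0.037, -0.999]]
wrist_force: [0.8, 0.3, -1.4]
opening: 0.0248
```

Call:
step_arm:
  increments: "-8.7 14.6 0 -0.0422 0.025 0.1399 1;0 0 0 0 0 0 1;0 0 0 0 0 0 1"

```text
clock: 17.38
position: [0.4954, -0.0804, 0.2727]
orientation: [[-0.984, -0.177, -0.002], [-0.177, 0.984, -0.001], [0.002, -0.001, -1.0]]
wrist_force: [-0.2, 0.2, -0.7]
opening: 0.0248
```

```bash
cat > back.py <<'E'
from h import *
o=env.observe();R=np.array([[-.984,-.18,0],[-.18,.984,0],[0,0,-1.]])
print(o['clock'],Ro.from_matrix(R@o['orientation'].T).as_rotvec().round(4),((np.array([.4955,-.080,.137])-o['position'])*1e3).round(1),o['wrist_force'],o['opening'],o['joints'].round(2))
E
python3 back.py
```

```text
17.375 [ 0.0014 -0.0021  0.0026] [ 1.000e-01  4.000e-01 -1.357e+02] [-0.19004977  0.1779947  -0.67616505] 0.02483297922714997 [ 0.14  0.52 -0.08  1.63  0.05  0.99  1.79]
```

Call:
step_arm:
  increments: "0 0.4 -25 0.0014 -0.0021 0.0026 1;0 0 -25 0 0 0 1;0 0 -25 0 0 0 1;0 0 -25 0 0 0 1;0 0 -18 0 0 0 1;0 0 -10 0 0 0 1;0 0 0 0 0 0 1"

```text
clock: 18.25
position: [0.4952, -0.0801, 0.1448]
orientation: [[-0.984, -0.181, -0.0], [-0.181, 0.984, -0.0], [0.001, -0.0, -1.0]]
wrist_force: [-1.3, 0.3, -0.6]
opening: 0.0249
```

Call:
step_arm:
  increments: "0 0 -4 0 0 0 1;0 0 -2 0 0 0 1;0 0 0 0 0 0 1"

```text
clock: 18.62
position: [0.4953, -0.0797, 0.1392]
orientation: [[-0.983, -0.182, 0.0], [-0.182, 0.983, -0.001], [-0.0, -0.001, -1.0]]
wrist_force: [0.5, -0.2, -1.6]
opening: 0.0248
```

```bash
python3 back.py
```

```text
18.625 [ 0.0006  0.0004 -0.0019] [ 0.2 -0.3 -2.2] [ 0.51653732 -0.21762667 -1.55041596] 0.02480215606663617 [ 0.13  0.7  -0.07  1.84  0.08  0.6   1.77]
```

Call:
step_arm:
  increments: "0 0 -1 0 0 0 1;0 0 -1 0 0 0 1;0 0 0 0 0 0 1"

```text
clock: 19.0
position: [0.4953, -0.0797, 0.1371]
orientation: [[-0.983, -0.182, 0.0], [-0.182, 0.983, -0.001], [-0.0, -0.001, -1.0]]
wrist_force: [0.1, 0.4, -0.7]
opening: 0.0252
```

Call:
step_arm:
  increments: "0 0 -0.7 0 0 0 1;0 0 0 0 0 0 1"

```text
clock: 19.25
position: [0.4954, -0.0798, 0.137]
orientation: [[-0.983, -0.182, 0.001], [-0.182, 0.983, -0.001], [-0.001, -0.001, -1.0]]
wrist_force: [-1.7, 0.4, 13.7]
opening: 0.0248
```

Call:
step_arm:
  increments: "0 0 -0.7 0 0 0 1;0 0 0 0 0 0 1"

```text
clock: 19.5
position: [0.4955, -0.0798, 0.1369]
orientation: [[-0.983, -0.182, 0.002], [-0.182, 0.983, -0.001], [-0.001, -0.001, -1.0]]
wrist_force: [-6.3, 1.3, 29.3]
opening: 0.0248
```

Collar is firmly seated; I back off the pressing slightly and release.

Call:
step_arm:
  increments: "0 0 1.1 0 0 0 1;0 0 0 0 0 0 1;0 0 0 0 0 0 0.6;0 0 0 0 0 0 0;0 0 0 0 0 0 0;0 0 0 0 0 0 0;0 0 0 0 0 0 0"

```text
clock: 20.38
position: [0.4953, -0.0797, 0.1367]
orientation: [[-0.983, -0.182, 0.0], [-0.182, 0.983, -0.001], [-0.0, -0.001, -1.0]]
wrist_force: [-0.1, -0.4, 0.5]
opening: 0.0855
```

Call:
step_arm:
  increments: "0 0 15 0 0 0 0;0 0 30 0 0 0 0;0 0 40 0 0 0 0;0 0 40 0 0 0 0;0 0 30 0 0 0 0;0 0 0 0 0 0 0;0 0 0 0 0 0 0"

```text
clock: 21.25
position: [0.4951, -0.0797, 0.2911]
orientation: [[-0.983, -0.182, -0.001], [-0.182, 0.983, -0.0], [0.001, -0.0, -1.0]]
wrist_force: [0.3, 0.5, -0.6]
opening: 0.0858
```

```bash
python3 - <<'E'
from h import *
o=env.observe();print(o['clock'],o['position'],o['wrist_force'],o['opening'])
a=viewer.get_image('scene');s=viewer.get_image('side')
save('fin.png',np.hstack([cv2.resize(a[70:250,200:400],(400,360)),cv2.resize(s[130:310,230:430],(400,360))]))
E
```

```text
21.25 [ 0.49505186 -0.07970168  0.29113775] [ 0.29779895  0.47435842 -0.5775113 ] 0.08575313344484038
```

View pics/fin.png

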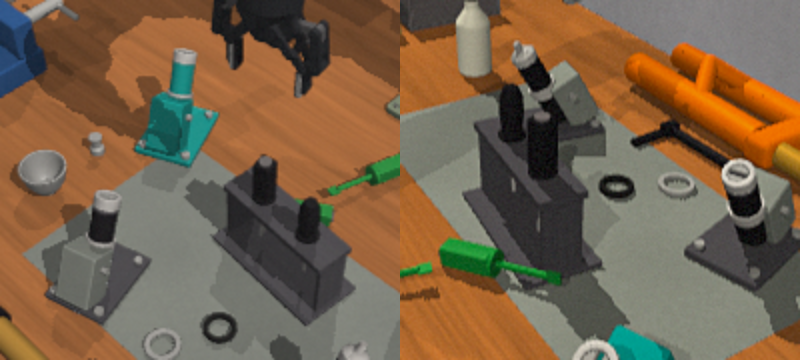

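```bash
python3 -c "
from cell import env
print(env.job_done())"
```

```text
the job is handed in; nothing more can be done
None
```

The screw is at its stop, the driver is back hanging upright in its own rack hole, and I handed the job in at about 21 s of the 72 s allowed.

- **Turning the screw:** I pressed the blade to the slot floor with about 14 N and turned it clockwise by about 119° at the tool. Torque ran at about 0.06 N·m or less, then climbed 0.13, 0.28, 0.42, 0.66 N·m over the last steps, which I took as the stop. I unwound about 14° to take off the torque before withdrawing, which should be within the blade's play in the slot.
- **Check on the screw:** Pictures after withdrawal show the slot turned to nearly level. I judged this by eye and did not measure the final slot angle. I also couldn't see the blade in the slot while turning; I relied on the depth and the contact forces.
- **Putting the driver back:** I lowered it until the collar pressed on the rack. That peaked at 29 N wrist force, then I eased off and let go. The last picture shows it upright in its hole, with the gripper open and well clear at near-zero force.
- **Other items:** The hex driver, the rings and the other things in the last pictures look unmoved. The two green look-alike drivers stood or hung in the first pictures and now lie on the bench. They changed in the first few seconds, before I gripped the driver, and I registered no contact with them. I don't know why they fell.

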